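# Load a gas-purifier cartridge into its spring holder

## Robot

A 6-joint arm with a two-finger parallel gripper is mounted at the origin on the work surface. World frame = base frame: x ahead of the robot, y to its left, z up, the work surface at z = 0. Lengths are in m, angles in rad, forces in N, time in s.
With the tool pointing down it reaches from about 0.275 to 0.725 m from the base axis. Payload 15.9 kg.
Tool frame: the origin (TCP) lies between the finger pads; the fingertips stand 22 mm ahead of it and the grasp point (between the pads) lies 3 mm ahead of it; z points along the fingers, y is the line along which they close (so a half turn about z gives the same grasp; the last joint's range is limited). The gripper opens to 85 mm and grips with 20 to 120 N. Pads are 22 mm wide; open, the fingers measure 114 mm over their backs; the gripper's body (76 mm by 85 mm) begins 54 mm behind the grasp point. The pads swing forward as they close: fully open they stand 13 mm farther back than shut.
Start: joints at [0, 0.213, -0.034, 1.323, 0, 1.571], TCP at [0.5, -0, 0.253] pointing down, gripper open.
Joint ranges: [-2.98, 2.98], [-0.74, 1.72], [-1.14, 1.35], [-2.1, 2.04], [-1.57, 1.44], [-3.14, 3.14]. Speed limits (rad/s): [1.89, 1.89, 2.39, 2.57, 3.14, 3.14].

## Interface

Orientations are given as a 3x3 rotation matrix whose columns are the frame's x, y, z axes.
In Python, from workcell import * gives the robot as it stands.
- The arm moves only by the tool servo_tool, never from a script. Its arguments are lists of equal length, an entry for each row: "jaw": the opening, from -1 (shut) to 1 (fully open); "linear": the shift along the tool's x, y, z in cm, a list of three; "turn": the turn about the tool's z in degrees. A call has 1 to 12 rows; each row shifts and turns the commanded pose from where the row before left it, along the tool's axes as they then stand; what a row does not reach is not made up. A row lasts 1/10 s, in which the tool goes at most 50 mm and 8.59 degrees, less where a joint would pass 70% of its speed; a pose out of reach is approached as far as the arm can. A call with a gripper value outside its range is refused whole. The fingers move at their own pace and stop on an object; "squeeze" is the grip in N (left out, the last holds). Time passes only in rows, so rows that do not move let the fingers close. It gives the time, the measured TCP pose, the force, the opening and the grip force at its end, in the units of the state.
- read_state(): the state, without advancing time (a new reading comes with each control period).
- camera(name): name is "scene" or "side" or "wrist"; returns a dict with "pixels" (420x560x3 uint8, red, green, blue), "z_map" (420x560 float32, m along the optical axis (not along the pixel's ray), 0 where there is no reading), "fov_y" (degrees; the focal length in pixels is half the picture's height over the tangent of half this angle, whatever the lens; pixels are square), "cx", "cy" (the principal point, pixels), "xyz" and "rotation" of the camera in the world. Camera axes: x right, y down, z forward; pixel columns grow to the right and rows downward; lengths in m; the calibration is good to about 2 mm. A picture is of the moment at which its call begins.
- sign_off(): hands the job in; it is judged then, once.
The state is a dict: "clock": time; "qpos": joint angles; "qd": joint speeds; "joint_torque": joint torques, N m; "eef_pos": TCP position; "ee_rot": TCP orientation; "ft_force": force on the tool from outside, world axes, zero at the start; "wrist_torque": the same for the moment, N m; "grip_width": finger opening in m; "grip_force": force on a finger pad.
Only numpy, scipy, OpenCV 4.12 (cv2) and the standard library are available. Lean on these libraries where they do the work, as an engineer would, in place of code of your own. Each camera call takes 0.05 s, during which the arm holds its last target. There are 200 camera calls.

## Task

Take the gas-purifier cartridge off its rest and load it into the spring holder on the bench: with the stem end raised, push the flat end in under the hood against the spring plunger, then tip the stem end down so that the stem drops between the two prongs of the fork and the cartridge lies level and fully home, held by the spring; then let go and back away. The plunger is delicate: feel the spring and never load the holder with more than 22 N, and leave the wrench, bottle and jar where they are.

Things in the scene. Friction and masses are not known exactly. Their poses are not given: they have to be found in the camera images.
- cartridge: Steel cylinder 28 mm in diameter, 100 mm long, about 140 g, lying level in two V notches of its rest, axis 45 mm above the bench. One end is flat (black band); the other has a brass stem on the axis, 10 mm diameter, 14 mm long. Origin: middle of the 100 mm cylinder, on its axis; x along the axis to the stem. Its middle 55 mm is free on both sides for fingers, on the rest and in the holder.
- flat_end (a point): Centre of the cartridge's flat end face (50 mm from the cartridge's origin, at -x).
- stem_end (a point): Centre of the shoulder at the cartridge's stem end (50 mm from the origin, at +x), where the stem begins.
- rest: Grey plastic stand, fixed to the bench, 110 x 70 mm, slab 12 mm thick with two 8 mm thick V notches 34 mm either side of its middle along x that carry the cartridge. Origin: centre of its underside; x along the cartridge.
- base: Holder's base plate, 250 x 90 x 10 mm, fixed to the bench. Origin: centre of its underside; x along the holder from spring head (-x) to fork (+x), z up. A carriage with head, fork and V notches is clamped on it up to 16 mm either way along x; this offset d is not measured: feel for it. The x values given are base x for d = 0; add d. Seated, the cartridge axis lies 42 mm above the bench, y = 0.
- plunger_mark (a point): Point on the base, base x -45.5, y 0, 42 mm above the bench: tip of the free plunger if d = 0. Plunger: steel dome, 7 mm radius, on the axis, pushed in towards -x against 2.5 N per mm, no preload, damped 120 N s/m, stop at 12 mm. Seated, it is pushed in 2.5 mm (6 N). Tipping past the fork needs about 4 mm (10 N). The load on the holder is the sum over plunger, fork and notches (10-18 N seated).
- hood_mark (a point): Point fixed on the base, base x -58, y 0, 69 mm above the bench: middle of the hood's top if d = 0. The spring head is open to +x: roof from x -76 to -41 mm, its underside 64 mm above the bench; cheeks 38 mm apart inside, up to x -40 mm; back wall at x -66 mm. Stem end 0.22 rad up and the flat end's centre 43 to 48 mm above the bench clear roof and fork from base x -17 inwards.
- fork_mark (a point): Point fixed on the base, base x +52, y 0, 42 mm above the bench: middle of the fork's inner face if d = 0, where the shoulder bears when seated. Fork 8 mm thick, its two prongs reach 42 mm above the bench; gap between them 15 mm, gap floor 24 mm above the bench. V notches at x -33 and +34 mm carry the cartridge; between them fingers may go down to 14 mm above the bench.
- wrench: Steel wrench, 160 mm long, lying loose on the bench, bystander. Origin about the middle, underside.
- bottle: Amber bottle, 52 mm diameter, 110 mm tall, standing loose, bystander. Origin: centre of its underside.
- jar: Small jar, 44 mm diameter, 50 mm tall, standing loose, bystander. Origin: centre of its underside.
Mind the look-alikes: they are no part of the job. Several things have the shape of the cartridge; the one meant has the colours described above.

How it is judged:
On the way:
1. the flat end is pushed into the spring head (at least 5 N on the holder) while the stem end is still raised (over 0.1 rad) (contact force between cartridge and base above 5 N and x of flat_end in the frame of base between -0.085 and -0.022 m and z of flat_end in the frame of base below 0.052 m and angle between cartridge's own x axis and vertical below 1.47 rad), for 0.1 s.
At the end, for the whole second after the job is handed in: The cartridge lies at rest in the holder, stem towards the fork: both ends of its axis 42 mm (within 3 mm) above the bench and within 3 mm of the holder's centre line, its shoulder between 33 and 71 mm from the base's middle (against the fork wherever the carriage is clamped) (z of flat_end in the frame of base between 0.039 and 0.045 m and z of stem_end in the frame of base between 0.039 and 0.045 m and y of flat_end in the frame of base between -0.003 and 0.003 m and y of stem_end in the frame of base between -0.003 and 0.003 m and x of stem_end in the frame of base between 0.033 and 0.071 m and linear speed of cartridge below 0.02 m/s); the robot touches nothing.
It fails at once if the cartridge loads the holder with more than 22 N (contact force between cartridge and base above 22 N).
It fails at once if the wrench, bottle or jar is moved more than 15 mm (distance of any of wrench, bottle, jar from where it was at the start of the episode above 0.015 m).
It also fails if it takes over 54 s, if anything falls off the work surface, if the arm or the gripper's body presses on something with over 40 N, if the wrist force passes 120 N, or if a joint passes its speed limit or range.

## Working session

There is one attempt and no reset: what is moved stays moved. The work goes in short steps, Python scripts to look and compute and a tool call to move; the robot and the scene stay as the last step left them, time stands still between calls to the robot, and variables do not carry over. Pictures are saved under pics/ and viewed, at most 10 in all, crops included, and the job is handed in when it is done.

Besides the shell and the picture viewer there is one more tool, called after "Emit:" as name(argument=value, ...) on one line, values as JSON. servo_tool: Moves the arm, as the interface text tells. Its arguments: {"type":"object","properties":{"jaw":{"type":"array","items":{"type":"number"}},"linear":{"type":"array","items":{"type":"array","items":{"type":"number"}}},"turn":{"type":"array","items":{"type":"number"}},"squeeze":{"type":"number"}},"required":["jaw","linear","turn"]}

```bash
mkdir -p pics; ls
cat > h.py <<'E'
import numpy as np, cv2
from workcell import *
def load(n):
    return dict(np.load(f'pics/{n}.npz'))
def snap(n,name):
    c=camera(n); cv2.imwrite(f'pics/{name}.png',c['pixels'][...,::-1]); np.savez(f'pics/{name}.npz',**c); return c
def cloud(c):
    h,w=c['z_map'].shape; f=h/2/np.tan(np.radians(c['fov_y'])/2)
    v,u=np.mgrid[:h,:w]; z=c['z_map']
    p=np.stack([(u-c['cx'])/f*z,(v-c['cy'])/f*z,z],-1)
    P=p@np.array(c['rotation']).T+c['xyz']; P[z==0]=np.nan; return P
def plane(c,u,v,h):
    f=c['z_map'].shape[0]/2/np.tan(np.radians(c['fov_y'])/2)
    r=np.array(c['rotation'])@np.array([(u-c['cx'])/f,(v-c['cy'])/f,1]); o=np.array(c['xyz']); return o+r*(h-o[2])/r[2]
E
python3 - <<'E'
from h import *
a=snap('scene','s0');b=snap('side','d0')
for c in(a,b):print(c['fov_y'],c['cx'],c['cy'],c['xyz'],np.round(c['rotation'],3).tolist(),(c['z_map']>0).mean())
print(read_state())
E
```

```text
pics
42.04226558675681 283.73752376323927 207.378521156351 [ 1.62500485 -0.39702803  0.88404834] [[0.404, 0.543, -0.736], [0.915, -0.237, 0.328], [0.003, -0.806, -0.592]] 0.9882865646258503
51.68065223273718 280.61444456906753 211.71382301658304 [0.23005494 0.60207344 0.68946581] [[-0.826, -0.365, 0.43], [-0.564, 0.562, -0.605], [-0.02, -0.742, -0.67]] 0.9958928571428571
{'clock': 0.1, 'qpos': array([-5.18588015e-06,  2.13313323e-01, -3.49556497e-02,  1.32350385e+00,
        5.79638829e-06,  1.57079833e+00]), 'qd': array([ 2.80751704e-04, -9.84013234e-04,  4.59748560e-05,  3.57286231e-04,
        9.44045622e-04,  3.66501739e-04]), 'joint_torque': array([ 1.52238292e-03, -6.87242889e+01,  4.87808239e+01,  1.21537212e-02,
        1.43833854e-04,  5.94535322e-06]), 'eef_pos': array([ 4.99729188e-01, -8.89716075e-07,  2.52878604e-01]), 'ee_rot': array([[ 7.19020484e-06,  9.99999523e-01, -9.76496133e-04],
       [ 1.00000000e+00, -7.18454317e-06,  5.80145228e-06],
       [ 5.79443384e-06, -9.76496174e-04, -9.99999523e-01]]), 'ft_force': array([ 0.11248619, -0.00711383,  0.18905774]), 'wrist_torque': array([ 0.01307047,  0.00754894, -0.03862158]), 'grip_force': 0.0, 'grip_width': 0.08509703209076838}
```

View pics/s0.png

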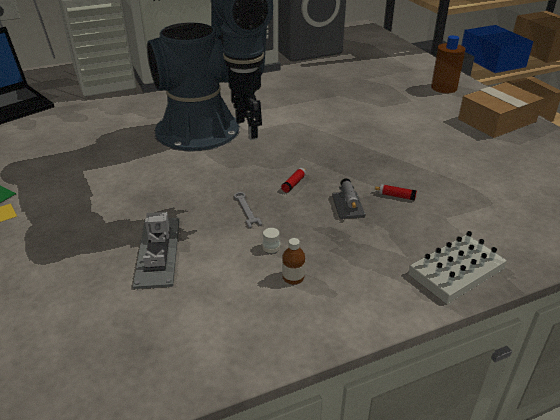

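View pics/d0.png

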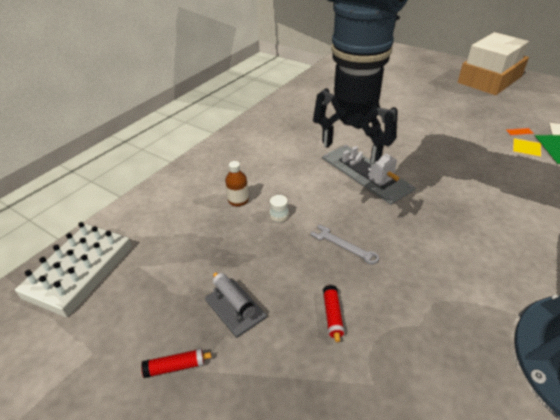

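Both views show the following. Candidates for the cartridge: the grey steel cylinder on the grey rest at scene (349,193) / side (235,295), a red cylinder at scene (293,180) / side (333,312), and a red cylinder at scene (397,192) / side (175,362). The steel one on the rest matches the description. The holder is at scene (157,245) / side (368,172), wrench at scene (247,210), jar (271,240) and bottle (293,262).

Run:
```python
from h import *
s=load('s0');d=load('d0')
a=s['pixels'][165:225,325:375];b=d['pixels'][260:340,195:275]
o=np.hstack([cv2.resize(a,(400,480),interpolation=2),cv2.resize(b,(400,480),interpolation=2)])
cv2.imwrite('pics/c1.png',o[...,::-1])
for n,c,pts in(('s',s,[(349,185),(351,204),(345,181),(157,245),(157,216),(152,262),(247,210),(271,232),(293,243),(293,180),(397,192)]),('d',d,[(235,295),(220,281),(248,310),(350,160),(385,165),(345,245),(279,203),(235,170)])):
    P=cloud(c)
    for u,v in pts:print(n,u,v,np.round(P[v,u],3))
```

```text
s 349 185 [0.575 0.263 0.057]
s 351 204 [0.637 0.235 0.043]
s 345 181 [0.559 0.26  0.061]
s 157 245 [ 0.559 -0.264  0.012]
s 157 216 [ 0.515 -0.246  0.065]
s 152 262 [ 0.63  -0.291  0.023]
s 247 210 [ 0.501 -0.006  0.003]
s 271 232 [ 0.671 -0.006  0.052]
s 293 243 [ 0.792 -0.004  0.109]
s 293 180 [0.449 0.155 0.026]
s 397 192 [0.612 0.398 0.021]
d 235 295 [0.578 0.261 0.059]
d 220 281 [0.622 0.25  0.056]
d 248 310 [0.542 0.27  0.052]
d 350 160 [ 0.625 -0.279  0.014]
d 385 165 [ 0.513 -0.235  0.068]
d 345 245 [ 0.491 -0.002  0.006]
d 279 203 [0.66  0.002 0.05 ]
d 235 170 [0.778 0.007 0.098]
```

View pics/c1.png

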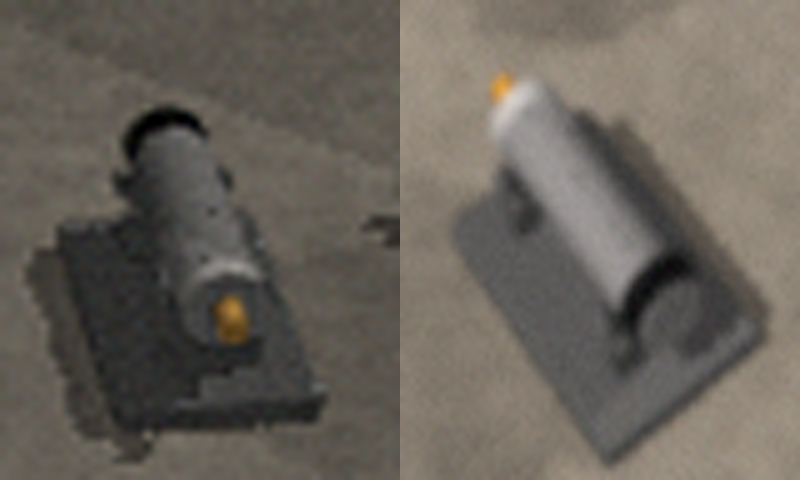

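The crop shows a steel body, black band at one end and a brass stem towards +x, so this is the cartridge. I'll look at the holder from above first.

Emit:
servo_tool(jaw=[1,1,1,1,1,1,1,1], linear=[[-4,1,-1],[-4,1,-1],[-4,1,-1],[-4,1,-1],[-4,1,-1],[-4,1,0],[-2,0,0],[0,0,0]], turn=[0,0,0,0,0,0,0,0])

```text
clock: 0.9
eef_pos: [0.5597, -0.2625, 0.3021]
ee_rot: [[0.003, 1.0, -0.002], [1.0, -0.003, 0.0], [0.0, -0.002, -1.0]]
ft_force: [0.1, 1.2, -1.4]
grip_width: 0.0853
grip_force: 0.0
```

Run:
```python
from h import *
c=snap('wrist','w1');print(c['fov_y'],c['xyz'],np.round(c['rotation'],3).tolist())
s=snap('scene','s1')
```

```text
58.20888837766799 [ 0.5599252  -0.18736682  0.42247384] [[1.0, -0.001, -0.001], [-0.002, -0.955, -0.297], [-0.001, 0.297, -0.955]]
```

View pics/w1.png

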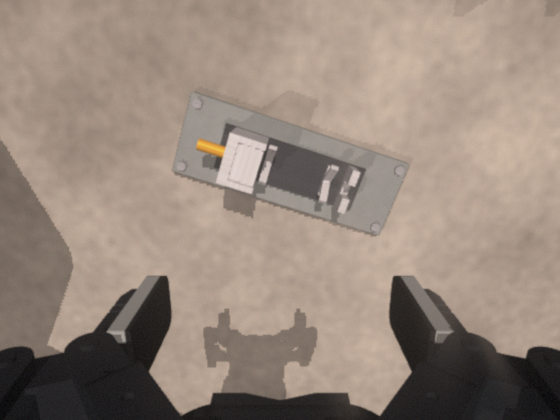

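The wrist view shows the holder: base plate corners at (193,94), (410,160), (380,235) and (175,172), white hood at (243,160), fork prongs at (349,190), and an orange plunger rod sticking out behind the hood at (210,148).

Run:
```python
from h import *
c=load('w1');P=cloud(c)
R=P[60:260,150:430].reshape(-1,3)
print('floor z',np.nanmedian(P[20:60,100:400,2]))
m=(R[:,2]>0.006)
q=R[m]
pl=q[(q[:,2]<0.012)]
# plate: via rect of all elevated pts
mask=((P[...,2]>0.006)).astype(np.uint8);mask[265:]=0;mask[:60]=0;mask[:,:150]=0;mask[:,430:]=0
n,l,st,_=cv2.connectedComponentsWithStats(mask);k=1+st[1:,4].argmax()
q=P[l==k]; r=cv2.minAreaRect((q[:,:2]*1000).astype(np.float32));print(r,st[k])
B=cv2.boxPoints(r)/1000
# image contour corners onto z=.01
ct=max(cv2.findContours((l==k).astype(np.uint8),0,2)[0],key=cv2.contourArea)
pts=np.array([plane(c,u,v,.010)[:2]*1000 for u,v in ct[:,0]],np.float32);r2=cv2.minAreaRect(pts);print('rect plane',r2)
bx=cv2.boxPoints(r2);e=[bx[1]-bx[0],bx[2]-bx[1]];e=max(e,key=np.linalg.norm);e/=np.linalg.norm(e)
if e[0]<0:e=-e
th=np.arctan2(e[1],e[0]);print('yaw',th);o=np.array(r2[0])/1000
ax=np.array([np.cos(th),np.sin(th)]);ay=np.array([-ax[1],ax[0]])
L=np.c_[(q[:,:2]-o)@ax,(q[:,:2]-o)@ay,q[:,2]]
for a,b in((.066,.075),(.038,.046),(.030,.038),(.012,.02)):
    t=L[(L[:,2]>a)&(L[:,2]<b)]; h,ed=np.histogram(t[:,0],bins=np.arange(-.13,.13,.004))
    print(a,b,[(round(ed[i]*1000),int(h[i])) for i in range(len(h)) if h[i]>2])
    for lo,hi in((-.1,-.03),(-.03,.0),(.0,.045),(.045,.09)):
        s=t[(t[:,0]>lo)&(t[:,0]<hi)]
        if len(s)>5:print('   ',lo,hi,len(s),np.round(np.percentile(s,[2,50,98],axis=0)*1000,1).tolist())
```

```text
floor z -0.00012649820177368376
((570.3814086914062, -269.19451904296875), (90.34130859375, 250.265869140625), 71.84149932861328) [  172    92   237   144 17920]
rect plane ((570.4619140625, -268.77349853515625), (89.75949096679688, 248.71527099609375), 71.82868194580078)
yaw -0.31714934
0.066 0.075 [(-70, 155), (-66, 223), (-62, 236), (-58, 223), (-54, 224), (-50, 225), (-46, 226), (-42, 221), (-38, 223), (-34, 34)]
    -0.1 -0.03 1990 [[-67.9, -24.4, 67.4], [-51.2, 0.3, 69.7], [-34.1, 24.2, 72.2]]
0.038 0.046 [(-98, 16), (-94, 16), (-90, 18), (-86, 14), (-82, 15), (-78, 18), (-74, 9), (-66, 3), (-62, 4), (-58, 4), (-54, 4), (-50, 4), (-46, 4), (-42, 4), (-38, 4), (-34, 3), (-30, 26), (-26, 27), (-22, 3), (34, 9), (38, 25), (42, 16), (58, 107), (62, 118), (66, 38)]
    -0.1 -0.03 144 [[-97.9, -6.2, 38.8], [-80.5, 4.6, 44.5], [-34.1, 24.7, 45.9]]
    -0.03 0.0 56 [[-29.4, -20.2, 38.1], [-25.7, 15.1, 38.9], [-21.8, 19.3, 40.6]]
    0.0 0.045 49 [[37.3, -20.2, 38.1], [40.8, 15.5, 39.0], [44.8, 20.0, 40.8]]
    0.045 0.09 264 [[59.1, -23.1, 38.8], [62.8, 7.5, 41.9], [67.1, 22.9, 43.4]]

[... 690 characters left out ...]
 (-42, 4), (-38, 5), (-34, 128), (-30, 39), (-26, 25), (-22, 132), (-18, 164), (-14, 164), (-10, 162), (-6, 162), (-2, 162), (2, 162), (6, 158), (10, 162), (14, 162), (18, 166), (22, 157), (26, 164), (30, 156), (34, 175), (38, 42), (42, 22), (46, 57), (50, 153), (54, 158), (58, 112), (62, 10), (66, 11), (70, 55), (74, 133), (78, 51), (82, 3), (110, 44), (114, 55), (118, 16)]
    -0.1 -0.03 398 [[-80.5, -24.8, 12.2], [-74.6, 7.2, 13.9], [-30.2, 24.7, 18.3]]
    -0.03 0.0 925 [[-29.4, -24.3, 12.3], [-11.4, 1.9, 13.9], [-0.6, 24.1, 15.5]]
    0.0 0.045 1604 [[0.7, -24.4, 12.4], [19.9, 0.9, 14.0], [39.9, 24.1, 15.8]]
    0.045 0.09 750 [[47.3, -24.0, 12.5], [58.0, 0.9, 14.0], [79.1, 24.5, 18.7]]
```

Emit:
servo_tool(jaw=[1,1,1,1,1,1,1,1,1,1,1,1], linear=[[5,0,0],[5,0,0],[5,0,0],[5,0,0],[5,0,0],[5,0,0],[5,0,0],[5,0,0],[5,1,0],[5,1,0],[2.0,0,0],[0,0,0]], turn=[0,0,0,0,0,0,0,0,0,0,0,0])

```text
clock: 2.2
eef_pos: [0.5782, 0.262, 0.3026]
ee_rot: [[-0.005, 1.0, -0.001], [1.0, 0.005, 0.0], [0.0, -0.001, -1.0]]
ft_force: [0.6, -0.9, -0.1]
grip_width: 0.0853
grip_force: 0.0
```

Run:
```python
from h import *
c=snap('wrist','w2');print(c['fov_y'],c['xyz'],np.round(c['rotation'],3).tolist());print(read_state()['eef_pos'])
P=cloud(c)
for s in(20,150,):print(np.round(P[s,280],3))
```

```text
58.20888837766799 [0.57779952 0.33722594 0.42303484] [[1.0, 0.006, 0.002], [0.006, -0.955, -0.298], [-0.0, 0.298, -0.955]]
[0.57846259 0.26023714 0.30298118]
[ 0.577  0.406 -0.001]
[0.578 0.275 0.013]
```

View pics/w2.png

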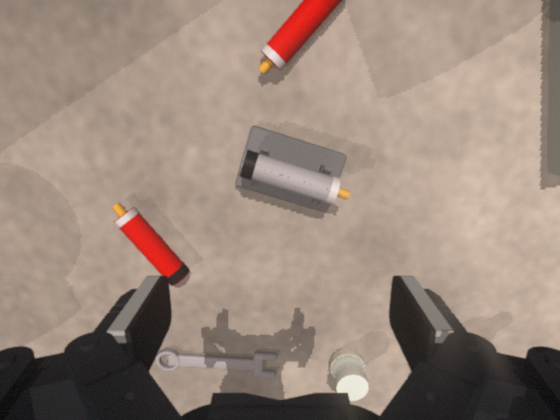

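This shows the cartridge on its rest: black flat end at (250,165), shoulder at (335,190), brass stem at (344,194). The jar at (350,370) and the wrench at (215,360) are well away.

Run:
```python
from h import *
c=load('w2');P=cloud(c)
m=(P[...,2]>.046);m[:110]=0;m[240:]=0;m[:,:220]=0;m[:,370:]=0
q=P[m];
f=lambda p:None
from scipy.optimize import least_squares
x0=q[:,:2].mean(0)
def res(p):
    d=np.array([np.cos(p[2]),np.sin(p[2])]);n=np.array([-d[1],d[0]])
    return np.hypot((q[:,:2]-x0)@n-p[0],q[:,2]-p[1])-.014
s=least_squares(res,[0,.045,-.3],loss='soft_l1',f_scale=.001);th=s.x[2];d=np.array([np.cos(th),np.sin(th)]);n=np.array([-d[1],d[0]])
o=x0+n*s.x[0];t=(q[:,:2]-o)@d
print('axis',s.x,len(q),'rms',np.sqrt(np.mean(s.fun**2)))
hi=t[(np.abs((q[:,:2]-o)@n)<.006)&(q[:,2]>.052)];print(np.percentile(hi,[0,1,99,100]))
cen=o+d*(hi.min()+hi.max())/2;print('centre',cen)
# TCP to cam offset/pose sanity
st=read_state();print(st['eef_pos'],st['ee_rot'].round(4).tolist())
R=st['ee_rot'];print('tool shift cm to centre',(R.T@(np.r_[cen,.045]-st['eef_pos']))*100)
# desired tool: y axis perpendicular to cart axis. 
print('tool x dir now deg',np.degrees(np.arctan2(R[1,0],R[0,0])),'axis deg',np.degrees(th))
```

```text
axis [-0.0019106   0.04459901 -0.29800558] 2748 rms 0.001793795338398151
[-0.05139731 -0.05043738  0.04701761  0.04817154]
centre [0.58743259 0.2525212 ]
[0.57846259 0.26023714 0.30298118] [[-0.0035, 1.0, -0.0006], [1.0, 0.0034, -0.0001], [-0.0001, -0.0006, -1.0]]
tool shift cm to centre [-0.77090494  0.91003645 25.79768172]
tool x dir now deg 90.19767286798103 axis deg -17.074462107910744
```

Emit:
servo_tool(jaw=[1,1,1,1,1,1,1,1,1,1,1,1], linear=[[-1.1,2.05,0],[0,0,2],[0,0,2],[0,0,2],[0,0,2],[0,0,2],[0,0,2],[0,0,2],[0,0,2],[0,0,2],[0,0,0],[0,0,0]], turn=[0,-8.1,-8.1,-8.1,-8.1,-8.1,-8.1,-8.1,-8.1,-8.1,0,0])

```text
clock: 3.45
eef_pos: [0.5998, 0.2466, 0.1242]
ee_rot: [[-0.954, 0.299, 0.0], [0.299, 0.954, 0.0], [-0.0, 0.0, -1.0]]
ft_force: [0.2, -0.3, 0.1]
grip_width: 0.0852
grip_force: 0.0
```

Run:
```python
from h import *
st=read_state();R=st['ee_rot'];print(st['eef_pos'],np.degrees(np.arctan2(R[1,0],R[0,0])),R[:,2].round(4))
print((R.T@(np.r_[.5989,.2490,.046]-st['eef_pos']))*100)
```

```text
[0.59981616 0.24659068 0.12420425] 162.62730441552378 [ 1.e-04  0.e+00 -1.e+00]
[0.16025152 0.20220676 7.82041649]
```

Emit:
servo_tool(jaw=[1,1,1,1,1,-1,-1,-1,-1,-1,-1,-1], linear=[[0.15,0.2,0],[0,0,3],[0,0,3],[0,0,1.8],[0,0,0],[0,0,0],[0,0,0],[0,0,0],[0,0,0],[0,0,0],[0,0,0],[0,0,0]], turn=[0,0,0,0,0,0,0,0,0,0,0,0], squeeze=25)

```text
clock: 4.65
eef_pos: [0.5999, 0.2499, 0.0463]
ee_rot: [[-0.956, 0.294, 0.002], [0.294, 0.956, 0.001], [-0.001, 0.002, -1.0]]
ft_force: [-0.5, 1.7, 6.6]
grip_width: 0.0269
grip_force: 25.5
```

Emit:
servo_tool(jaw=[-1,-1,-1,-1,-1], linear=[[0,0,-1],[0,0,-1],[0,0,-1],[0,0,0],[0,0,0]], turn=[0,0,0,0,0])

```text
clock: 5.15
eef_pos: [0.5994, 0.2494, 0.0756]
ee_rot: [[-0.956, 0.294, 0.0], [0.294, 0.956, 0.0], [-0.0, 0.0, -1.0]]
ft_force: [0.1, -0.3, -1.6]
grip_width: 0.0267
grip_force: 24.9
```

```bash
cat > cart.py <<'E'
from h import *
from scipy.optimize import least_squares
def cart(c):
    """cartridge axis from wrist cloud near the gripper TCP; world frame"""
    st=read_state();R=st['ee_rot'];t=st['eef_pos'];Q=(cloud(c)-t)@R   # tool frame
    m=(np.abs(Q[...,1])<.016)&(np.abs(Q[...,0])<.09)&(Q[...,2]>-.03)&(Q[...,2]<.03)
    m&=(np.abs(Q[...,0])>.016)
    return Q[m],c['pixels'][m]
def fit(q,r=.014,x0=None):
    def res(p):
        y=q[:,1]-p[0]-p[1]*q[:,0]; z=(q[:,2]-p[2]-p[3]*q[:,0])*np.cos(np.arctan(p[3])); return np.hypot(y,z)-r
    s=least_squares(res,[0,0,.003,0],loss='soft_l1',f_scale=.001);return s.x,np.sqrt(np.mean(s.fun**2))
E
python3 - <<'E'
from cart import *
c=snap('wrist','w3')
q,col=cart(c);print(len(q),fit(q)); print(np.percentile(q,[0,1,99,100],axis=0).round(4))
st=read_state();print(st['ft_force'],st['eef_pos'])
E
```

```text
14573 (array([-0.00079766, -0.00151004,  0.00142271, -0.00156387]), np.float64(0.0013241680804182419))
[[-0.0369 -0.0149 -0.0148]
 [-0.0299 -0.0139 -0.0136]
 [ 0.0622  0.0122  0.0048]
 [ 0.0624  0.0133  0.0142]]
[ 0.18834694 -0.0793071  -0.3883981 ] [0.59913737 0.24934719 0.07514099]
```

View pics/w3.png

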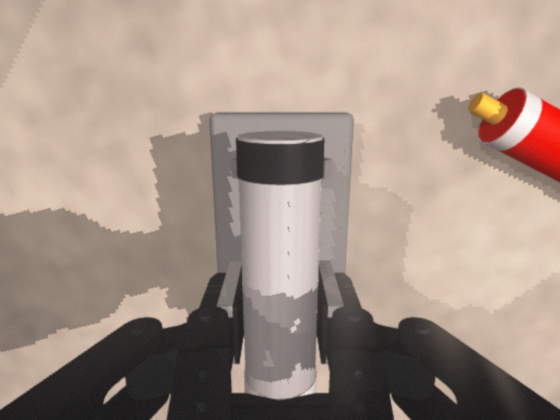

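The picture shows the cartridge held level, with the flat-end face at (280,135) and the black band below it. Next I'll shift it off the rest's end and press the stem side on the rear notch to tilt it in the grip.

Emit:
servo_tool(jaw=[-1,-1,-1,-1,-1,-1,-1,-1,-1,-1,-1,-1], linear=[[2.5,0,0],[2.5,0,0],[2.5,0,0],[0,0,0.7],[0,0,1.0],[0,0,0.8],[0,0,0.3],[0,0,0.2],[0,0,0.2],[0,0,0.2],[0,0,0.1],[0,0,0]], turn=[0,0,0,0,0,0,0,0,0,0,0,0])

```text
clock: 6.4
eef_pos: [0.5282, 0.2718, 0.0405]
ee_rot: [[-0.956, 0.294, 0.0], [0.294, 0.956, 0.001], [-0.0, 0.001, -1.0]]
ft_force: [-3.3, 3.4, 5.4]
grip_width: 0.0273
grip_force: 26.4
```

Run:
```python
from cart import *
c=snap('wrist','w4')
q,col=cart(c);q=q[q[:,0]>.018];print(len(q),fit(q)); print(np.percentile(q,[0,1,99,100],axis=0).round(4))
st=read_state();print(st['ft_force'],st['eef_pos'])
```

```text
11302 (array([-0.00093113, -0.00454956,  0.0011291 ,  0.1584165 ]), np.float64(0.0005353088505999741))
[[ 0.018  -0.0153 -0.0116]
 [ 0.0185 -0.0143 -0.0101]
 [ 0.0637  0.0119  0.0054]
 [ 0.0644  0.0129  0.0089]]
[-2.95928353  3.15619533  5.31835538] [0.52819696 0.27181991 0.04051301]
```

Emit:
servo_tool(jaw=[-1,-1,-1], linear=[[0,0,0.1],[0,0,0.1],[0,0,0]], turn=[0,0,0])

```text
clock: 6.75
eef_pos: [0.5283, 0.2718, 0.0386]
ee_rot: [[-0.956, 0.294, 0.001], [0.294, 0.956, 0.001], [-0.0, 0.001, -1.0]]
ft_force: [-3.3, 3.6, 7.0]
grip_width: 0.027
grip_force: 26.9
```

Emit:
servo_tool(jaw=[-1,-1,-1,-1,-1,-1], linear=[[0,0,-1],[0,0,-3],[0,0,-4],[0,0,-4],[0,0,0],[0,0,0]], turn=[0,0,0,0,0,0])

```text
clock: 7.35
eef_pos: [0.5283, 0.2714, 0.1592]
ee_rot: [[-0.956, 0.294, 0.002], [0.294, 0.956, 0.001], [-0.001, 0.001, -1.0]]
ft_force: [-0.1, -0.3, -2.9]
grip_width: 0.027
grip_force: 26.2
```

Run:
```python
from cart import *
c=snap('wrist','w5')
q,col=cart(c);q=q[q[:,0]>.018];print(len(q),fit(q)); print(np.percentile(q,[0,1,99,100],axis=0).round(4))
st=read_state();print(st['ft_force'],st['eef_pos'])
```

```text
11140 (array([-0.00048316, -0.00302603, -0.00038856,  0.19617982]), np.float64(0.0005351883817040159))
[[ 0.018  -0.0146 -0.0123]
 [ 0.0185 -0.0137 -0.011 ]
 [ 0.0635  0.0123  0.0054]
 [ 0.0642  0.0131  0.011 ]]
[-0.91996121  0.52898498 -1.78665992] [0.52758292 0.27117041 0.15795079]
```

```bash
cat > tgt.py <<'E'
from h import *
O=np.array([.5704,-.2690]);TH=-.3171
A=np.array([np.cos(TH),np.sin(TH)]);N=np.array([-A[1],A[0]])
def go(xf,zf,fe=(.061,-.0007,.0116),cyaw=-.003,y=0.):
    st=read_state();R=st['ee_rot'];t=st['eef_pos']
    yaw=np.arctan2(-A[1],-A[0])+cyaw*1.0  # tool x yaw wanted (z down: +tool angle = -world)
    cur=np.arctan2(R[1,0],R[0,0]); X=np.array([np.cos(yaw),np.sin(yaw),0]);Z=np.array([0,0,-1.]);W=np.c_[X,np.cross(Z,X),Z]
    p=np.r_[O+A*xf+N*y,zf]-W@np.array(fe)
    print('turn deg',-np.degrees((yaw-cur+np.pi)%(2*np.pi)-np.pi),'target',p.round(4),'shift cm in current tool',((R.T@(p-t))*100).round(2))
    f=t+R@np.array(fe);print('flat end in holder mm',((f[:2]-O)@A*1000).round(2),((f[:2]-O)@N*1000).round(2),(f[2]*1000).round(2),'F holder',st['ft_force'][:2]@A,st['ft_force'][:2]@N,st['ft_force'][2],'W',st['grip_width'],st['clock'])
if __name__=='__main__':
    import sys;go(float(sys.argv[1]),float(sys.argv[2]))
E
python3 tgt.py -.012 .12
```

```text
turn deg 1.2219250257893408 target [ 0.6171 -0.2838  0.1316] shift cm in current tool [-24.89 -50.4    2.65]
flat end in holder mm -270.09 498.07 146.36 F holder -1.0390394302897759 0.21575636425403955 -1.7866599202884779 W 0.02731856743596843 7.4
```

Emit:
servo_tool(jaw=[-1,-1,-1,-1,-1,-1,-1,-1,-1,-1,-1,-1], linear=[[-1,-2,0],[-2,-4,0],[-2,-4,0],[-2,-4,0],[-2,-4,0],[-2,-4,0],[-2,-4,0],[-2,-4,0],[-2,-4,0],[-2,-4,0],[-2,-4,0],[-2,-4,0]], turn=[1.2,0,0,0,0,0,0,0,0,0,0,0])

```text
clock: 8.6
eef_pos: [0.6011, -0.2392, 0.1566]
ee_rot: [[-0.949, 0.314, -0.002], [0.314, 0.949, 0.001], [0.003, 0.0, -1.0]]
ft_force: [-0.2, 1.0, -1.5]
grip_width: 0.0272
grip_force: 26.1
```

Emit:
servo_tool(jaw=[-1,-1,-1,-1,-1], linear=[[-1,-4,0],[-0.4,-3,0.5],[0,0,1],[0,0,0],[0,0,0]], turn=[0,0,0,0,0])

```text
clock: 9.1
eef_pos: [0.5929, -0.3073, 0.1424]
ee_rot: [[-0.95, 0.313, -0.002], [0.313, 0.95, 0.001], [0.002, 0.001, -1.0]]
ft_force: [-0.0, 0.6, -0.7]
grip_width: 0.0273
grip_force: 26.1
```

Run:
```python
from cart import *
c=snap('wrist','w6')
q,col=cart(c);q=q[q[:,0]>.018];print(len(q),fit(q)); print(np.percentile(q,[1,99,100],axis=0).round(4))
import tgt;tgt.go(-.012,.046)
```

```text
11347 (array([-0.00117345, -0.00241169,  0.00134614,  0.19342404]), np.float64(0.0005347354705423802))
[[ 0.0185 -0.0144 -0.0093]
 [ 0.0644  0.0117  0.0071]
 [ 0.0651  0.0124  0.0109]]
turn deg 0.09624004632377288 target [ 0.6171 -0.2838  0.0576] shift cm in current tool [-1.54  2.97  8.54]
flat end in holder mm -27.36 -29.82 131.46 F holder 0.48914986650937853 0.3843685683746308 -1.2213654696119431 W 0.027119482524041446 9.15
```

View pics/w6.png

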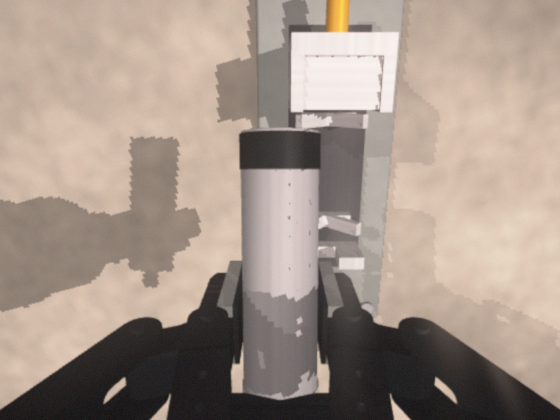

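The picture shows the cartridge tilted in the grip, about 3 cm to the left of the holder. The hood front edge is at (345,112) and the fork at (340,260). I'll correct sideways, then compare cartridge and hood in one view.

Emit:
servo_tool(jaw=[-1,-1,-1,-1,-1], linear=[[-0.8,1.5,0],[-0.7,1.5,1],[0,0,1],[0,0,0],[0,0,0]], turn=[0,0,0,0,0])

```text
clock: 9.65
eef_pos: [0.6167, -0.2841, 0.1228]
ee_rot: [[-0.95, 0.314, -0.001], [0.314, 0.95, 0.0], [0.001, -0.0, -1.0]]
ft_force: [0.4, 0.3, -0.1]
grip_width: 0.0274
grip_force: 26.1
```

Run:
```python
from cart import *
c=snap('wrist','w7')
q,col=cart(c);q=q[q[:,0]>.018];print(len(q),fit(q)); print(np.percentile(q,[1,99,100],axis=0).round(4))
import tgt
tgt.go(-.012,.046,fe=(.0615,-.001,.0125))
P=cloud(c);st=read_state();m=(P[...,2]>.066)&(P[...,2]<.073)
Q=(P-st['eef_pos'])@st['ee_rot']
r=Q[m&(Q[...,0]>.07)&(np.abs(Q[...,1])<.05)];print('roof tool',len(r),cv2.minAreaRect((r[:,:2]*1000).astype(np.float32)),np.median(r[:,2]))
k=P[m&(Q[...,0]>.07)&(np.abs(Q[...,1])<.05)];L=(k[:,:2]-tgt.O)
print('roof holder',np.percentile(L@tgt.A,[1,99]),np.percentile(L@tgt.N,[1,99]),np.median(k[:,2]))
```

```text
11325 (array([-0.00061338, -0.00439712,  0.00124773,  0.19343812]), np.float64(0.0005425592905573841))
[[ 0.0185 -0.0139 -0.0095]
 [ 0.0643  0.0122  0.0072]
 [ 0.065   0.013   0.0116]]
turn deg 0.045079634222123605 target [ 0.6177 -0.2837  0.0585] shift cm in current tool [-0.05  0.1   6.48]
flat end in holder mm -12.54 -1.07 110.85 F holder 0.5555600949581101 -0.13140503047479551 -1.4873674206938912 W 0.02714935276162159 9.7
roof tool 9070 ((96.74077606201172, -0.02365875244140625), (50.20326614379883, 30.282062530517578), 89.89797973632812) 0.053982319118026215
roof holder [-0.06236579 -0.03353432] [-0.02447954  0.02450194] 0.0693738125613224
```

Emit:
servo_tool(jaw=[-1,-1,-1,-1,-1,-1,-1,-1], linear=[[0,0.1,0],[0,0,2],[0,0,2],[0,0,1],[0,0,1],[0,0,0.5],[0,0,0],[0,0,0]], turn=[0,0,0,0,0,0,0,0])

```text
clock: 10.5
eef_pos: [0.617, -0.2837, 0.0603]
ee_rot: [[-0.949, 0.314, 0.001], [0.314, 0.949, -0.001], [-0.001, -0.0, -1.0]]
ft_force: [-11.9, 5.1, 19.3]
grip_width: 0.0272
grip_force: 53.2
```

Run:
```python
from cart import *
import tgt
tgt.go(-.036,.045,fe=(.0615,-.001,.0125))
c=snap('wrist','w8')
q,col=cart(c);q=q[(q[:,0]>.018)&(q[:,2]<.006)];print(len(q),fit(q)); print(np.percentile(q,[1,99,100],axis=0).round(4))
```

```text
turn deg 0.02735407083473748 target [ 0.5949 -0.2762  0.0575] shift cm in current tool [2.34 0.02 0.28]
flat end in holder mm -12.62 -0.26 47.73 F holder -12.8550717191258 1.0976194697403785 19.25842672158395 W 0.027209553058349486 10.5
14653 (array([-0.00159415,  0.020199  ,  0.00890434, -0.04208591]), np.float64(0.003080108599005135))
[[ 0.0187 -0.0146 -0.0101]
 [ 0.0897  0.0147  0.0049]
 [ 0.09    0.016   0.006 ]]
```

Force on the tool: the fingertips have most likely met the fork tops. Lifting to check.

Emit:
servo_tool(jaw=[-1,-1,-1,-1,-1], linear=[[0,0,-0.5],[0,0,-1],[0,0,-2],[0,0,0],[0,0,0]], turn=[0,0,0,0,0])

```text
clock: 11.05
eef_pos: [0.6177, -0.2838, 0.0938]
ee_rot: [[-0.949, 0.314, 0.001], [0.314, 0.949, -0.001], [-0.001, -0.0, -1.0]]
ft_force: [0.2, 0.1, -2.3]
grip_width: 0.0269
grip_force: 26.2
```

Run:
```python
from cart import *
import tgt
tgt.go(-.012,.055,fe=(.0615,-.001,.0125))
c=snap('wrist','w9')
q,col=cart(c);q=q[(q[:,0]>.018)&(q[:,0]<.066)&(q[:,2]<.01)];print(len(q),fit(q)); print(np.percentile(q,[1,99,100],axis=0).round(4))
s=snap('side','d9')
cv2.imwrite('pics/d9c.png',cv2.resize(s['pixels'][90:230,300:440],(560,560),interpolation=2)[...,::-1])
```

```text
turn deg 0.039378811627842514 target [ 0.6177 -0.2837  0.0675] shift cm in current tool [0.01 0.01 2.63]
flat end in holder mm -11.91 -0.13 81.17 F holder 0.17384660826901133 0.13196499937396933 -2.34275068742427 W 0.02689347834959393 11.05
11180 (array([-9.52941027e-04, -2.51630443e-03,  6.65819356e-05,  1.97549405e-01]), np.float64(0.0005378954705596309))
[[ 0.0185 -0.0143 -0.0105]
 [ 0.0635  0.0119  0.0062]
 [ 0.0642  0.0128  0.0099]]
```

View pics/w9.png

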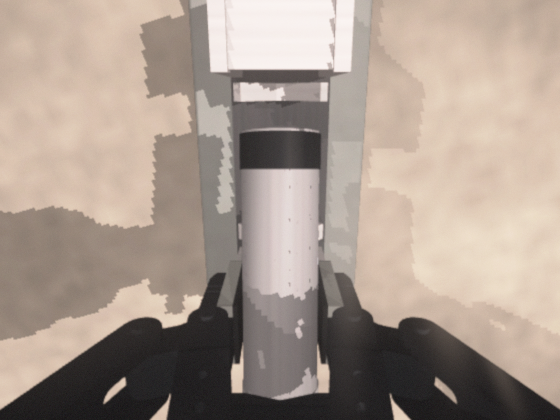

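The picture shows the cartridge centred on the hood (column 280 for both), unmoved in the grip. So it was the fingers that met the fork. I'll enter further in, where the fingers clear the fork.

Emit:
servo_tool(jaw=[-1,-1,-1,-1,-1,-1,-1], linear=[[1.0,0,0],[0,0,1],[0,0,1],[0,0,0.7],[0,0,0.3],[0,0,0.2],[0,0,0]], turn=[0,0,0,0,0,0,0])

```text
clock: 11.85
eef_pos: [0.6075, -0.2803, 0.0614]
ee_rot: [[-0.949, 0.314, -0.001], [0.314, 0.949, 0.0], [0.001, 0.0, -1.0]]
ft_force: [-2.7, 1.9, 2.4]
grip_width: 0.0273
grip_force: 28.2
```

Run:
```python
import tgt
tgt.go(-.034,.048,fe=(.0613,-.001,.0123))
```

```text
turn deg 0.039152844084662096 target [ 0.5966 -0.2767  0.0603] shift cm in current tool [ 1.15 -0.    0.11]
flat end in holder mm -22.49 -0.03 49.16 F holder -3.1732659624776542 1.0069085326653315 2.3789723651502155 W 0.027287820027043247 11.85
```

Emit:
servo_tool(jaw=[-1,-1,-1,-1,-1,-1], linear=[[0,0,-0.05],[0.3,0,0],[0.3,0,0],[0.3,0,0],[0,0,0],[0,0,0]], turn=[0,0,0,0,0,0])

```text
clock: 12.45
eef_pos: [0.5992, -0.2776, 0.0619]
ee_rot: [[-0.949, 0.314, 0.0], [0.314, 0.949, -0.0], [-0.0, 0.0, -1.0]]
ft_force: [0.8, -0.3, -1.6]
grip_width: 0.0272
grip_force: 26.2
```

Run:
```python
import tgt
tgt.go(-.035,.048,fe=(.0613,-.001,.0123))
from cart import *
c=snap('wrist','w10');Q,col=cart(c);q=Q[(Q[:,0]>.018)&(Q[:,0]<.06)&(Q[:,2]<.01)];print(len(q),fit(q))
st=read_state();P=cloud(c);T=(P-st['eef_pos'])@st['ee_rot']
m=(P[...,2]>.066)&(P[...,2]<.074)&(T[...,0]>.05)&(abs(T[...,1])<.03);print('lip tool x',np.percentile(T[m][:,0],[0.5,1,5]),'roof z',np.median(P[m][:,2]))
```

```text
turn deg 0.03954313294107611 target [ 0.5956 -0.2764  0.0603] shift cm in current tool [ 0.37 -0.    0.16]
flat end in holder mm -31.29 -0.02 49.59 F holder 0.858571131248843 -0.05431584664255834 -1.5725794861692672 W 0.02720266113223277 12.45
10165 (array([-0.00094906, -0.00172428,  0.00069522,  0.19690186]), np.float64(0.0005302171050596987))
lip tool x [0.06331263 0.06387822 0.06550641] roof z 0.06975755378237183
```

Emit:
servo_tool(jaw=[-1,-1,-1,-1,-1], linear=[[0.1,0,0.05],[0.1,0,0.02],[0.1,0,0],[0,0,0],[0,0,0]], turn=[0,0,0,0,0])

```text
clock: 13.0
eef_pos: [0.5964, -0.2767, 0.0611]
ee_rot: [[-0.949, 0.314, 0.0], [0.314, 0.949, -0.0], [-0.0, -0.0, -1.0]]
ft_force: [0.3, -0.1, -1.2]
grip_width: 0.0269
grip_force: 26.2
```

Run:
```python
import tgt
tgt.go(-.036,.048,fe=(.0613,-.001,.0123))
```

```text
turn deg 0.03873080688024896 target [ 0.5947 -0.2761  0.0603] shift cm in current tool [ 0.17 -0.    0.08]
flat end in holder mm -34.25 -0.04 48.84 F holder 0.2821822178181043 0.02770202244833639 -1.23655489553401 W 0.02691756523896536 13.0
```

Emit:
servo_tool(jaw=[-1,-1,-1,-1,-1], linear=[[0.1,0,0.03],[0.1,0,0.02],[0,0,0.1],[0,0,0.1],[0,0,0]], turn=[0,0,0,0,0])

```text
clock: 13.5
eef_pos: [0.5944, -0.276, 0.0584]
ee_rot: [[-0.949, 0.314, -0.0], [0.314, 0.949, 0.0], [0.0, 0.0, -1.0]]
ft_force: [-0.1, -0.2, -1.1]
grip_width: 0.0271
grip_force: 26.2
```

Run:
```python
import tgt
tgt.go(-.040,.045,fe=(.0613,-.001,.0123))
```

```text
turn deg 0.03942521629373685 target [ 0.5909 -0.2749  0.0573] shift cm in current tool [ 0.37 -0.    0.11]
flat end in holder mm -36.35 -0.01 46.11 F holder 0.01833096421668489 -0.25171320766071387 -1.1348406164358968 W 0.02707240894085021 13.5
```

Emit:
servo_tool(jaw=[-1,-1,-1,-1,-1,-1], linear=[[0.1,0,0.05],[0.1,0,0],[0.1,0,0],[0.1,0,0],[0,0,0],[0,0,0]], turn=[0,0,0,0,0,0])

```text
clock: 14.1
eef_pos: [0.591, -0.2749, 0.0583]
ee_rot: [[-0.949, 0.314, 0.001], [0.314, 0.949, -0.0], [-0.001, -0.0, -1.0]]
ft_force: [3.9, -1.4, -1.1]
grip_width: 0.0268
grip_force: 26.2
```

Run:
```python
import tgt
tgt.go(-.042,.045,fe=(.0613,-.001,.0123))
```

```text
turn deg 0.04152414984098757 target [ 0.589  -0.2742  0.0573] shift cm in current tool [ 0.21 -0.    0.1 ]
flat end in holder mm -39.9 -0.05 45.97 F holder 4.093022431105953 -0.08340282254494236 -1.1247861227606504 W 0.026771294622673896 14.1
```

Emit:
servo_tool(jaw=[-1,-1,-1,-1,-1,-1], linear=[[0.1,0,0],[0.1,0,0],[0,0,0],[0,0,0.1],[0,0,0.1],[0,0,0]], turn=[0,0,0,0,0,0])

```text
clock: 14.7
eef_pos: [0.5898, -0.2745, 0.0567]
ee_rot: [[-0.949, 0.314, 0.002], [0.314, 0.949, -0.001], [-0.002, -0.0, -1.0]]
ft_force: [8.0, -2.4, 2.5]
grip_width: 0.0275
grip_force: 26.3
```

Run:
```python
import tgt
tgt.go(-.042,.040,fe=(.0613,-.001,.0123))
```

```text
turn deg 0.04244349997707752 target [ 0.589  -0.2742  0.0523] shift cm in current tool [0.08 0.   0.44]
flat end in holder mm -41.16 -0.07 44.3 F holder 8.315284974842248 0.2511308785534938 2.536450995759863 W 0.027488979278699144 14.7
```

Emit:
servo_tool(jaw=[-1,-1,-1,-1,-1], linear=[[0.05,0,0.1],[0,0,0.1],[0,0,0.1],[0,0,0],[0,0,0]], turn=[0,0,0,0,0])

```text
clock: 15.2
eef_pos: [0.5895, -0.2745, 0.054]
ee_rot: [[-0.949, 0.314, 0.003], [0.314, 0.949, -0.001], [-0.003, -0.0, -1.0]]
ft_force: [8.4, -1.9, 3.5]
grip_width: 0.0273
grip_force: 26.4
```

Run:
```python
import tgt
tgt.go(-.042,.040,fe=(.0613,-.001,.0123))
from cart import *
c=snap('wrist','w11');Q,col=cart(c);q=Q[(Q[:,0]>.018)&(Q[:,0]<.047)&(Q[:,2]<.01)];print(len(q),fit(q))
```

```text
turn deg 0.044807330167145006 target [ 0.589  -0.2742  0.0523] shift cm in current tool [0.06 0.01 0.17]
flat end in holder mm -41.37 -0.11 41.57 F holder 8.532970115803732 0.813082759893107 3.496809615149518 W 0.027311546905771988 15.2
6906 (array([-0.00095179,  0.00037001,  0.00030034,  0.14872776]), np.float64(0.0005195148227173315))
```

Emit:
servo_tool(jaw=[-1,-1,-1,-1], linear=[[0.08,0,0],[0,0,0.1],[0,0,0.05],[0,0,0]], turn=[0,0,0,0])

```text
clock: 15.65
eef_pos: [0.589, -0.2743, 0.0526]
ee_rot: [[-0.949, 0.314, 0.003], [0.314, 0.949, -0.001], [-0.003, -0.0, -1.0]]
ft_force: [9.3, -3.7, 4.3]
grip_width: 0.0274
grip_force: 26.4
```

```bash
cat > chk.py <<'E'
import tgt
from cart import *
c=camera('wrist');Q,col=cart(c);q=Q[(Q[:,0]>.018)&(Q[:,0]<.047)&(Q[:,2]<.012)];x,_=fit(q)
st=read_state();t=st['eef_pos'];R=st['ee_rot'];ph=np.arctan(x[3])+R[2,0]*-1
xg=(t[:2]-tgt.O)@tgt.A*1000; zg=t[2]*1000-x[2]*1000
xf=xg-62.3*np.cos(ph);zf=zg-62.3*np.sin(ph);xs=xf+100*np.cos(ph);zs=zf+100*np.sin(ph)
F=st['ft_force'];print('phi %.3f flat(%.1f,%.1f) shoulder(%.1f,%.1f) lowcorner(%.1f,%.1f) Fx %.1f Fy %.1f Fz %.1f t %.1f tcpz %.4f'%(ph,xf,zf,xs,zs,xs+14*np.sin(ph),zs-14*np.cos(ph),F[:2]@tgt.A,F[:2]@tgt.N,F[2],st['clock'],t[2]))
E
python3 chk.py
```

```text
phi 0.127 flat(-42.5,44.4) shoulder(56.7,57.1) lowcorner(58.5,43.2) Fx 10.1 Fy 0.7 Fz 3.1 t 15.7 tcpz 0.0527
```

Emit:
servo_tool(jaw=[-1,-1,-1,-1], linear=[[0.03,0,0.1],[0,0,0.1],[0,0,0],[0,0,0]], turn=[0,0,0,0])

```text
clock: 16.1
eef_pos: [0.5887, -0.2743, 0.0506]
ee_rot: [[-0.949, 0.314, 0.003], [0.314, 0.949, -0.001], [-0.003, -0.0, -1.0]]
ft_force: [9.9, -3.9, 3.6]
grip_width: 0.0269
grip_force: 26.3
```

```bash
python3 chk.py
```

```text
phi 0.099 flat(-42.9,44.3) shoulder(56.6,54.2) lowcorner(58.0,40.3) Fx 8.8 Fy -0.4 Fz 3.3 t 16.1 tcpz 0.0507
```

Emit:
servo_tool(jaw=[-1,-1,-1,-1,-1], linear=[[0,0,0.1],[0,0,0.1],[0,0,0.1],[0,0,0],[0,0,0]], turn=[0,0,0,0,0])

```text
clock: 16.65
eef_pos: [0.5887, -0.2741, 0.0476]
ee_rot: [[-0.949, 0.314, 0.003], [0.314, 0.949, -0.001], [-0.003, -0.0, -1.0]]
ft_force: [8.8, -3.3, 2.4]
grip_width: 0.0273
grip_force: 26.3
```

```bash
python3 chk.py
```

```text
phi 0.053 flat(-43.2,44.3) shoulder(56.6,49.5) lowcorner(57.4,35.6) Fx 9.9 Fy 0.0 Fz 2.6 t 16.7 tcpz 0.0476
```

Emit:
servo_tool(jaw=[-1,-1,-1,-1,-1], linear=[[0,0,0.1],[0,0,0.1],[0,0,0.1],[0,0,0],[0,0,0]], turn=[0,0,0,0,0])

```text
clock: 17.2
eef_pos: [0.5885, -0.2741, 0.0445]
ee_rot: [[-0.949, 0.314, 0.003], [0.314, 0.949, -0.001], [-0.003, -0.0, -1.0]]
ft_force: [8.9, -2.4, 2.5]
grip_width: 0.0272
grip_force: 26.3
```

```bash
python3 chk.py
```

```text
phi 0.003 flat(-43.5,44.4) shoulder(56.5,44.6) lowcorner(56.6,30.6) Fx 9.0 Fy 0.3 Fz 3.4 t 17.2 tcpz 0.0445
```

Emit:
servo_tool(jaw=[-1,-1,-1,-1,-1], linear=[[-0.1,0,0.05],[-0.1,0,0.05],[0,0,0],[0,0,0],[0,0,0]], turn=[0,0,0,0,0])

```text
clock: 17.75
eef_pos: [0.5898, -0.2745, 0.0431]
ee_rot: [[-0.949, 0.314, 0.001], [0.314, 0.949, -0.001], [-0.001, -0.0, -1.0]]
ft_force: [6.3, -1.4, 1.8]
grip_width: 0.0271
grip_force: 26.3
```

```bash
python3 chk.py
```

```text
phi -0.000 flat(-42.2,43.2) shoulder(57.8,43.1) lowcorner(57.8,29.1) Fx 5.8 Fy 0.2 Fz 1.4 t 17.8 tcpz 0.0431
```

Emit:
servo_tool(jaw=[-1,-1,-1,-1,-1], linear=[[-0.05,0,0.05],[-0.05,0,0.05],[0,0,0],[0,0,0],[0,0,0]], turn=[0,0,0,0,0])

```text
clock: 18.3
eef_pos: [0.5901, -0.2746, 0.0418]
ee_rot: [[-0.949, 0.314, 0.0], [0.314, 0.949, -0.0], [-0.0, -0.0, -1.0]]
ft_force: [2.0, -1.2, 5.4]
grip_width: 0.0272
grip_force: 26.5
```

```bash
python3 chk.py
```

```text
phi 0.009 flat(-41.8,41.3) shoulder(58.2,42.2) lowcorner(58.3,28.2) Fx 1.6 Fy 0.3 Fz 4.8 t 18.4 tcpz 0.0418
```

Emit:
servo_tool(jaw=[-0.2,0,0.2,0.4,0.4,0.4,0.4], linear=[[0,0,0],[0,0,0],[0,0,0],[0,0,0],[0,0,0],[0,0,0],[0,0,0]], turn=[0,0,0,0,0,0,0])

```text
clock: 19.05
eef_pos: [0.5901, -0.2746, 0.0416]
ee_rot: [[-0.949, 0.314, 0.0], [0.314, 0.949, -0.0], [-0.0, 0.0, -1.0]]
ft_force: [0.3, 0.9, -0.9]
grip_width: 0.0597
grip_force: 0.0
```

Emit:
servo_tool(jaw=[0.4,0.4,0.4,0.4,0.4,0.4,0.4,0.4], linear=[[0,0,-0.5],[0,0,-1],[0,0,-2],[0,0,-3],[0,0,-4],[0,0,-4],[0,0,-2],[0,0,0]], turn=[0,0,0,0,0,0,0,0])

```text
clock: 19.85
eef_pos: [0.5914, -0.2752, 0.2111]
ee_rot: [[-0.949, 0.314, 0.006], [0.314, 0.949, -0.003], [-0.006, -0.001, -1.0]]
ft_force: [0.5, -1.3, -0.0]
grip_width: 0.06
grip_force: 0.0
```

Run:
```python
from cart import *
import tgt
c=snap('wrist','w20');P=cloud(c);L=np.stack([(P[...,:2]-tgt.O)@tgt.A,(P[...,:2]-tgt.O)@tgt.N,P[...,2]],-1)
m=(L[...,0]>-.03)&(L[...,0]<.056)&(abs(L[...,1])<.014)&(L[...,2]>.044)&(L[...,2]<.07)
q=L[m];print(len(q),fit(q*[1,1,-1]))
e=L[(abs(L[...,1])<.004)&(L[...,2]>.05)&(L[...,0]>0)&(L[...,2]<.06)];print('shoulder x',e[:,0].max(),read_state()['clock'])
```

```text
3844 (array([-0.00016285, -0.00122898, -0.04179359, -0.00805329]), np.float64(0.0005858722720908742))
shoulder x 0.05866557507660465 19.9
```

View pics/w20.png

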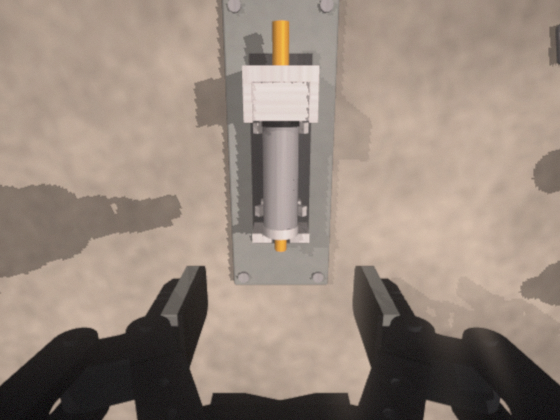

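The cartridge lies level between the hood at (281,95) and the fork at (280,237), with its stem in the fork gap at (280,245). The fit puts the axis about 42 mm above the bench, y about 0, and the shoulder at 58.7 mm. The gripper is clear.

```bash
python3 -c "
from workcell import *
print(sign_off())"
```

```text
the job is handed in; nothing more can be done
None
```

The cartridge is seated level in the spring holder with its stem in the fork, and the gripper has let go and backed away. I handed the job in at about 20 s but got no verdict back. My estimate of the load on the holder stayed under 22 N. The one higher reading, 19 N upwards and 13 N sideways at the tool, I put down to the fingers touching the fork because the cartridge had not shifted in the grip.

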